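# Put away the wire-stripper changeover set

## Robot

A 6-joint arm with a two-finger parallel gripper is mounted at the origin on the work surface. World frame = base frame: x ahead of the robot, y to its left, z up, the work surface at z = 0. Lengths are in mm, angles in rad, forces in N, time in s.
With the tool pointing down it reaches from about 350 to 925 mm from the base axis. Payload 6.4 kg.
Tool frame: the origin (TCP) lies on the centre line of the jaws, within the pads' length; the fingertips stand 25 mm ahead of it and the grasp point (between the pads) lies 6 mm ahead of it; z points along the fingers, y is the line along which they close (so a half turn about z gives the same grasp; the last joint's range is limited). The gripper opens to 85 mm and grips with 20 to 120 N. Pads are 22 mm wide; open, the fingers measure 114 mm over their backs; the gripper's body (76 mm by 85 mm) begins 54 mm behind the grasp point. The pads swing forward as they close: fully open they stand 13 mm farther back than shut.
Start: joints at [-1.417, 0.245, 1.558, -0, 1.339, -0.174], TCP at [209.28, -615.399, 256.29] pointing down, gripper open.
Joint ranges: [-3.13, 3.13], [-1.02, 2.26], [0.13, 2.54], [-0.95, 4.09], [0.21, 2.88], [-2.74, 2.74]. Speed limits (rad/s): [2.57, 2.57, 3.14, 3.14, 3.14, 3.14].

## Interface

Orientations are given as a rotation vector (axis times angle).
In Python, from bench import r gives the robot as it stands.
- The arm moves only by the shell command python3 -m jog 'ROWS'. ROWS is JSON, a list of rows, each a list of 5 numbers: the shift along the tool's x, y, z in m, then the turn about the tool's z in degrees, then the closure, from -1 (fully open) to 1 (shut). A call has 1 to 20 rows; each row is the pose to reach, as a shift and turn from the pose commanded when the call began, along the tool's axes at that moment; what a row does not reach only later rows make up. A row lasts 1/12 s, in which the tool goes at most 41.7 mm and 7.16 degrees, less where a joint would pass 70% of its speed; a pose out of reach is approached as far as the arm can. A call with a gripper value outside its range is refused whole. The fingers move at their own pace and stop on an object; the grip force is fixed at half the most. Time passes only in rows, so rows that repeat a pose let the fingers close. It gives the time, the measured TCP pose, the force, the opening and the grip force at its end, in the units of the state.
- r.get_state(): the state, without advancing time (a new reading comes with each control period).
- r.camera(name): name is "scene" or "top" or "wrist"; returns a dict with "image" (480x640x3 uint8, red, green, blue), "fx", "fy", "cx", "cy" (pixels), "extrinsics" (4x4, takes a point from world to camera coordinates); the wrist camera has in their place "T_tool_cam" (4x4, takes a point from camera to tool coordinates, whose origin is the TCP and whose axes are the flange's). Camera axes: x right, y down, z forward; pixel columns grow to the right and rows downward; lengths in mm; the calibration is good to about 2 mm. A picture is of the moment at which its call begins: read the wrist's pose just before it. There is no depth.
- r.close_job(): hands the job in; it is judged then, once.
The state is a dict: "time": time; "qpos": joint angles; "dq": joint speeds; "tau": joint torques, N m; "tool_pos": TCP position; "orientation": TCP orientation; "ft_force": force on the tool from outside, world axes, zero at the start; "torque": the same for the moment, N m; "width": finger opening in mm; "finger_force": force on a finger pad.
Only numpy, scipy, OpenCV 4.12 (cv2) and the standard library are available. Lean on these libraries where they do the work, as an engineer would, in place of code of your own. Each camera call takes 0.05 s, during which the arm holds its last target. There are 200 camera calls.

## Task

Unload the stacked changeover parts from the handled carrier and set each one upright and flat inside the grey nest of its own shape and size: rollers in the round nests, blade blocks in the oblong ones. Park the emptied carrier flat on the black rubber mat, centred on it and lined up with its long side.

Things in the scene. Friction and masses are not known exactly. Their poses are not given: they have to be found in the camera images.
- carrier: Loose blue-painted aluminium plate, 76 (x) by 210 (y) by 8 mm thick, 0.4 kg. Black grip bar over its middle, on two posts: 56 mm long along x, 14 mm thick along y, 42 to 62 mm above the underside. Origin: centre of the underside, z up. At the start the large roller and large block stand on it, one 62 mm to +y, the other to -y of its middle, each with a small part on top. 
- large_roller: Loose feed roller lying flat: black rubber disc with a white hub face, 64 mm diameter, 24 mm high, about 0.15 kg. Origin: centre of the underside, z up. Stands on the carrier at the start, with a small part on top.
- large_block: Loose blade block of dark steel: plain rectangular block, 46 (x) by 62 (y) by 24 mm high, about 0.2 kg. Origin: centre of the underside, z up. Stands on the carrier at the start, its long side roughly (within 0.2 rad) along the carrier's, with a small part on top.
- small_roller: Loose guide roller lying flat: black rubber disc with a white hub face, 36 mm diameter, 22 mm high, about 0.05 kg. Origin: centre of the underside, z up. Stands on top of the large roller or of the large block at the start.
- small_block: Loose bright steel blade block: plain rectangular block, 30 (x) by 44 (y) by 22 mm high, about 0.08 kg. Origin: centre of the underside, z up. Stands on top of the large roller or of the large block at the start.
- mat: Fixed black rubber mat flat on the table, 96 (x) by 230 (y) by 4 mm thick; parking place of the carrier. Origin: centre of the underside, z up. The carrier may be parked either way round.
- large_round_nest: Fixed round grey plastic dish for the large roller: 78 mm inside, 86 mm outside diameter, floor 4 mm and rim 9 mm above the table. Origin: centre of the underside, z up.
- small_round_nest: Fixed round grey plastic dish for the small roller: 50 mm inside, 58 mm outside diameter, floor 4 mm and rim 9 mm above the table. Origin: centre of the underside, z up.
- large_oblong_nest: Fixed rectangular grey plastic tray for the large block: inside 60 (x) by 76 (y) mm, outside 68 by 84 mm, floor 4 mm and rim 9 mm above the table. Origin: centre of the underside, z up. The block fits either way round, its long side along the nest's long side.
- small_oblong_nest: Fixed rectangular grey plastic tray for the small block: inside 44 (x) by 58 (y) mm, outside 52 by 66 mm, floor 4 mm and rim 9 mm above the table. Origin: centre of the underside, z up. The block fits either way round, its long side along the nest's long side.
Not all that is in view belongs to the job. Several things look just like the mat: the one meant starts farthest to the robot's right.

How it is judged:
By the outcome, as a careful person would: the job done as asked, in the order asked, and still so for the second after the job is handed in, with the robot touching nothing.
It also fails if it takes over 144 s, if anything falls off the work surface, if the arm or the gripper's body presses on something with over 40 N, if the wrist force passes 120 N, or if a joint passes its speed limit or range.

## Working session

There is one attempt and no reset: what is moved stays moved. The work goes in short steps, Python scripts to look and compute and a shell command to move; the robot and the scene stay as the last step left them, time stands still between calls to the robot, and variables do not carry over. Pictures are saved under pics/ and viewed, at most 14 in all, crops included, and the job is handed in when it is done.

```bash
ls; mkdir -p pics; python3 - <<'E'
from bench import r
import cv2,numpy as np
s=r.get_state();print(s)
for n in("top","scene"):
    c=r.camera(n);cv2.imwrite(f"pics/{n}0.png",c["image"][:,:,::-1]);print(n,c["fx"],c["fy"],c["cx"],c["cy"],c["extrinsics"].round(4).tolist())
c=r.camera("wrist");print(c["T_tool_cam"],c["fx"],c["cx"],c["cy"])
E
```

```text
pics
{'time': 0.0, 'qpos': array([-1.41709718e+00,  2.45852273e-01,  1.55904120e+00,  1.51674391e-05,
        1.33872021e+00, -1.74125183e-01]), 'dq': array([-0.00123261,  0.00044259, -0.00052853,  0.00139642, -0.00080384,
        0.00075581]), 'tau': array([-7.59644790e-04, -4.29497766e+01, -3.26136732e+01, -1.94165341e-04,
        5.10679980e-03,  9.19342682e-06]), 'tool_pos': array([ 209.20122211, -614.85907524,  255.14123809]), 'orientation': array([-3.09749137e+00, -5.12307325e-01, -5.55656122e-05]), 'ft_force': array([-0.67491422, -0.6143846 ,  0.38445672]), 'torque': array([-0.01652351,  0.06020677,  0.02178556]), 'finger_force': 0.0, 'width': 84.92454586772912}
top 527.6489306722818 527.6489306722818 319.8877345025928 242.3629504819767 [[-0.0013, -0.9997, 0.0251, -6.8344], [-0.9975, -0.0005, -0.0713, 468.0415], [0.0712, -0.0251, -0.9971, 1061.4934], [0.0, 0.0, 0.0, 1.0]]
scene 567.7994048229378 567.7994048229378 314.0756490649137 231.5817949982835 [[0.436, 0.8999, -0.009, -182.0969], [0.5837, -0.2904, -0.7583, -232.2093], [-0.685, 0.3253, -0.6519, 1382.0202], [0.0, 0.0, 0.0, 1.0]]
[[-1.33379124e-03 -9.55003051e-01 -2.96592976e-01  7.58377130e+01]
 [ 9.99999105e-01 -1.30490006e-03 -2.95376226e-04  9.22844230e-01]
 [-1.04938994e-04 -2.96593104e-01  9.55003937e-01 -1.18481636e+02]
 [ 0.00000000e+00  0.00000000e+00  0.00000000e+00  1.00000000e+00]] 415.0210329630927 315.4735583352161 232.24719270196712
```

View pics/top0.png

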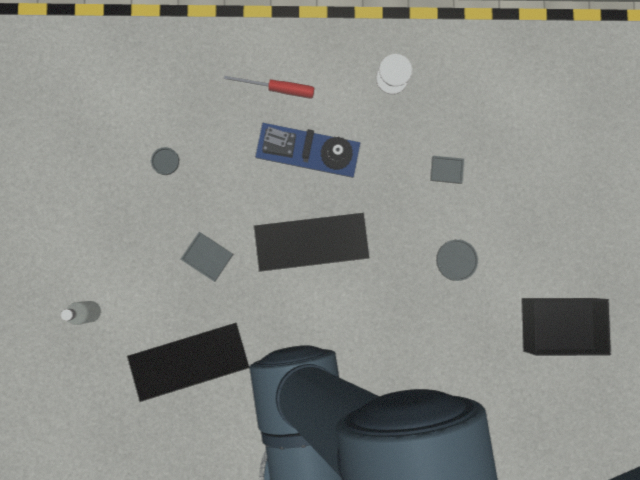

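View pics/scene0.png

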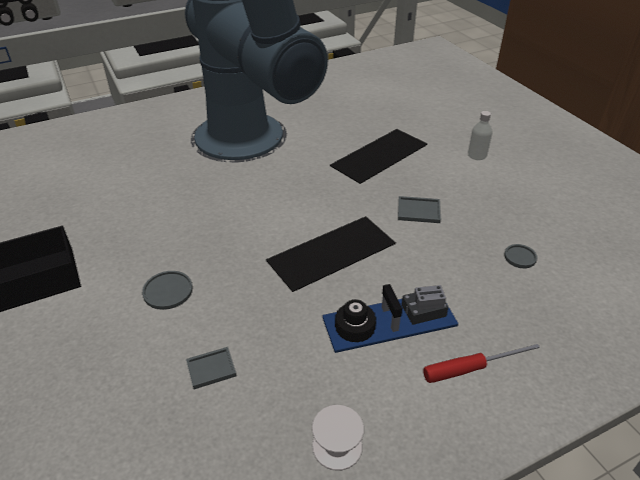

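The top view shows the carrier at (308,150), with the small block on the large block to its left and the small roller on the large roller to its right. The nests are: small round (165,161), large oblong (207,256), small oblong (447,170) and large round (457,260).

Mat candidates are (312,242), (188,362) and a black thing at (567,326). In the scene view that last one is at (35,270) and looks like a tall box, so it isn't a flat mat. The mat at (312,242) is then the flat one farthest right. I'll confirm this with a crop and a wrist view of the area outside the top image.

```bash
cat > h.py <<'E'
from bench import r
import cv2,numpy as np
from scipy.spatial.transform import Rotation as R
def cast(c,uv,z,T=None):
    "pixels -> world points on plane z; T: cam->world for wrist"
    if T is None: T=np.linalg.inv(c["extrinsics"])
    uv=np.atleast_2d(np.asarray(uv,float))
    d=np.c_[(uv[:,0]-c["cx"])/c["fx"],(uv[:,1]-c["cy"])/c["fy"],np.ones(len(uv))]@T[:3,:3].T
    o=T[:3,3]; return (o+d*((z-o[2])/d[:,2])[:,None])[:,:2]
def wrist():
    s=r.get_state();c=r.camera("wrist");T=np.eye(4)
    T[:3,:3]=R.from_rotvec(s["orientation"]).as_matrix();T[:3,3]=s["tool_pos"]
    return c,T@c["T_tool_cam"]
def go(x,y,z,axis=None):
    """tool shift (m) and turn (deg) to world x,y,z(mm); axis = world angle (deg) of the closing line"""
    s=r.get_state();M=R.from_rotvec(s["orientation"]).as_matrix()
    d=M.T@(np.array([x,y,z])-s["tool_pos"])/1000
    cur=np.degrees(np.arctan2(M[1,1],M[0,1])); t=0
    if axis is not None: t=-((axis-cur+90)%180-90)   # tool z down -> sign flips
    print("t %.2f shift"%s["time"],d.round(4),"turn %.1f"%t,"pos",s["tool_pos"].round(1),"yaxis %.1f"%cur,"q6 %.2f"%s["qpos"][5],"w %.1f"%s["width"],"tilt",M[:,2].round(3))
def rect(p):
    (c,s,a)=cv2.minAreaRect(p.astype(np.float32)); 
    if s[0]<s[1]: a+=90; s=s[::-1]
    return np.round(c,1),np.round(s,1),round((a+90)%180-90,1)   # a = long-side world angle
E
python3 - <<'E'
from h import *
c=r.camera("top");im=c["image"];hsv=cv2.cvtColor(im,cv2.COLOR_RGB2HSV)
print([ (n,im[v,u].tolist()) for n,u,v in(("nest",457,260),("nest2",207,256),("sr",165,161),("mat",280,245),("table",400,200),("blue",262,140),("mat2",188,362))])
g=im.max(2)
for nm,m,z in(("nest",((g>45)&(g<105)),9),("dark",(g<42),4),("blue",(hsv[...,1]>120)&(hsv[...,0]>100)&(hsv[...,0]<130)&(g>60),8)):
    m=m.astype(np.uint8)
    m=cv2.morphologyEx(m,cv2.MORPH_OPEN,np.ones((3,3)))
    for k in cv2.findContours(m,cv2.RETR_EXTERNAL,cv2.CHAIN_APPROX_NONE)[0]:
        if cv2.contourArea(k)<300: continue
        k=k[:,0]; p=cast(c,k,z); print(nm,k.mean(0).round(),rect(p),"circ",np.round(cv2.minEnclosingCircle(p.astype(np.float32))[1]*2,1))
a=cv2.resize(im[110:340,120:500],None,fx=2,fy=2,interpolation=cv2.INTER_CUBIC)
w,_=wrist()
cv2.imwrite("pics/crop.png",a[:,:,::-1]);cv2.imwrite("pics/w0.png",w["image"][:,:,::-1])
E
```

```text
[('nest', [104, 109, 108]), ('nest2', [99, 106, 105]), ('sr', [96, 102, 103]), ('mat', [53, 54, 54]), ('table', [153, 155, 151]), ('blue', [64, 82, 116]), ('mat2', [30, 30, 32])]
nest [411. 416.] (array([ 116.4, -192.5]), array([216.5,  45.5]), -81.9) circ 216.6
nest [358. 428.] (array([ 122.4, -112.6]), array([499.5, 256.1]), 89.4) circ 546.3
nest [561. 316.] (array([ 303.5, -513.4]), array([180.9, 100. ]), 89.9) circ 187.4
nest [311. 242.] (array([470.5,  10.5]), array([227.7,  95.2]), -83.2) circ 244.2
nest [166. 162.] (array([637. , 312.6]), array([54.6, 53.4]), 1.0) circ 56.4
nest [336. 153.] (array([655.5, -41.1]), array([67.8, 66.9]), -0.1) circ 72.6
nest [280. 147.] (array([671.6,  78.7]), array([66.2, 44.9]), 82.1) circ 75.6
dark [387. 405.] (array([ 139.1, -149.3]), array([198.4,  48.2]), -69.3) circ 198.8
dark [187. 362.] (array([227.5, 259.9]), array([224.9,  91.1]), -73.1) circ 238.9
```

View pics/crop.png

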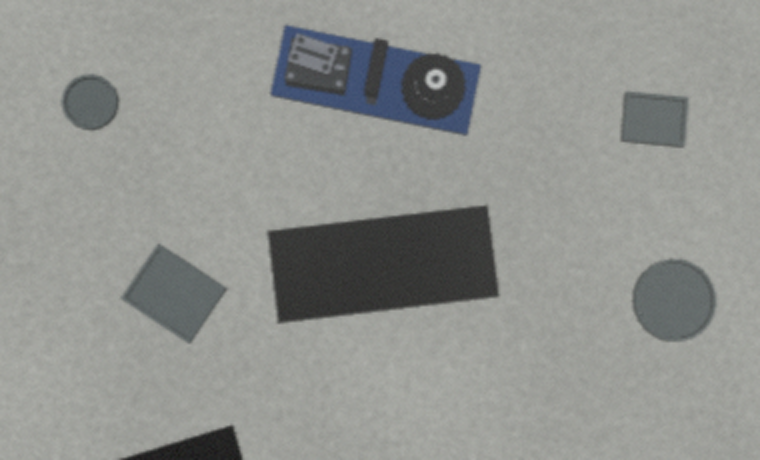

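View pics/w0.png

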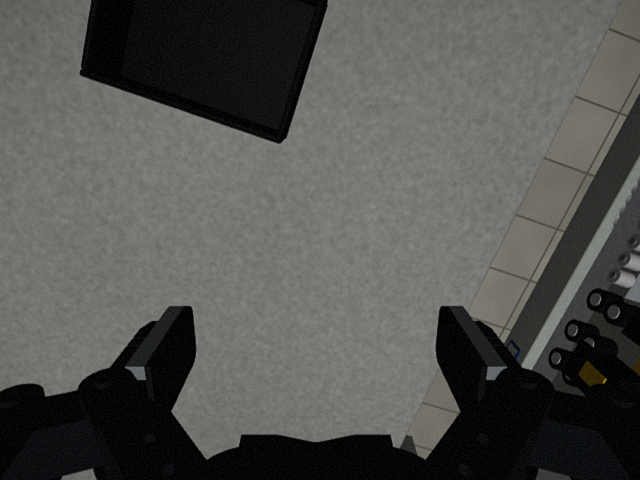

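The crop confirms the mat at (312,242) in the top image is a flat black sheet, 228 x 95 mm. It lies to the right of the other flat one at (188,362), and the wrist view shows (567,326) is a walled bin. The area off to the right holds no other mat, so (312,242) is the one meant. Next I'll measure the nests and the carrier precisely.

```bash
python3 - <<'E'
from h import *
def run(c,name,seeds):
    im=c["image"];hsv=cv2.cvtColor(im,cv2.COLOR_RGB2HSV);g=im.max(2)
    for nm,m,z in(("nest",(g<127),6),("blue",(hsv[...,1]>90)&(hsv[...,0]>100)&(hsv[...,0]<130)&(g>50),8)):
        m=cv2.morphologyEx(m.astype(np.uint8),cv2.MORPH_OPEN,np.ones((3,3)))
        for k in cv2.findContours(m,cv2.RETR_EXTERNAL,cv2.CHAIN_APPROX_NONE)[0]:
            A=cv2.contourArea(k)
            if A<300 or A>9000: continue
            k=k[:,0]; p=cast(c,k,z); q=p.mean(0)
            if q[0]>350 and abs(q[1])<400: print(name,nm,k.mean(0).round(),rect(p),"circ",np.round(cv2.minEnclosingCircle(p.astype(np.float32))[1]*2,1))
for n in("top","scene"): run(r.camera(n),n,0)
c=r.camera("top");im=c["image"];g=im.max(2)
print("approx small roller", cast(c,[(337.8,149.5)],54),"small block",cast(c,[(277,139)],54))
go(660,20,300,80)
E
```

```text
top nest [457. 260.] (array([ 432.4, -290.6]), array([85.7, 82.9]), 89.9) circ 86.7
top nest [207. 256.] (array([440.2, 224.8]), array([85.1, 68.3]), 56.4) circ 102.9
top nest [311. 242.] (array([470.5,  10.6]), array([230.3,  97. ]), -83.1) circ 245.9
top nest [447. 169.] (array([ 622.4, -273.8]), array([67.4, 53.8]), 84.5) circ 81.8
top nest [165. 161.] (array([638.7, 314.5]), array([56.9, 55.5]), 1.0) circ 59.0
top nest [308. 149.] (array([665.6,  17.5]), array([209.1,  82.8]), 78.8) circ 220.4
top nest [340.  12.] (array([961.4, -51.9]), array([57.9, 26.5]), -89.3) circ 62.2
top nest [174.  10.] (array([961.6, 301.9]), array([56.9, 26.3]), -89.3) circ 61.8
top blue [305. 151.] (array([662.6,  18.2]), array([205.3,  72.7]), 78.8) circ 214.2
scene nest [574. 444.] (array([958. , 133.3]), array([243. ,  12.3]), -89.5) circ 243.0
scene nest [453. 372.] (array([794. ,  54.8]), array([100.7,  26.2]), 70.6) circ 102.0
scene nest [210. 368.] (array([ 622. , -273.7]), array([67.6, 59.8]), 84.7) circ 86.3
scene nest [389. 317.] (array([644.6,  25.3]), array([220.1, 119.4]), 78.7) circ 236.1
scene nest [167. 290.] (array([ 432.9, -290.9]), array([90.5, 88.5]), -26.4) circ 94.6
scene nest [520. 256.] (array([637.5, 314.2]), array([67.2, 58.9]), -53.5) circ 67.5
scene nest [329. 253.] (array([472. ,   9.5]), array([232.8, 100.4]), -83.1) circ 247.8
scene nest [419. 209.] (array([439.1, 225.4]), array([86.8, 81.1]), 56.5) circ 114.3
scene blue [385. 327.] (array([663.1,  17.8]), array([208.7,  76.8]), 78.7) circ 218.4
approx small roller [[651.56519539 -42.17514328]] small block [[672.24829483  79.2874813 ]]
t 0.40 shift [ 0.6313 -0.4564 -0.0437] turn 28.8 pos [ 209.3 -615.3  256.1] yaxis -71.2 q6 -0.17 w 85.2 tilt [-0.  0. -1.]
```

```bash
python3 - <<'E'
from h import *
go(663,10,250,-11.2)
E
```

```text
t 0.40 shift [ 0.6309 -0.446   0.0063] turn -60.0 pos [ 209.3 -615.3  256.1] yaxis -71.2 q6 -0.17 w 85.2 tilt [-0.  0. -1.]
```

```bash
python3 -m jog '[[0.63,-0.446,0.006,-60,-1],[0.63,-0.446,0.006,-60,-1],[0.63,-0.446,0.006,-60,-1],[0.63,-0.446,0.006,-60,-1],[0.63,-0.446,0.006,-60,-1],[0.63,-0.446,0.006,-60,-1],[0.63,-0.446,0.006,-60,-1],[0.63,-0.446,0.006,-60,-1],[0.63,-0.446,0.006,-60,-1],[0.63,-0.446,0.006,-60,-1],[0.63,-0.446,0.006,-60,-1],[0.63,-0.446,0.006,-60,-1],[0.63,-0.446,0.006,-60,-1],[0.63,-0.446,0.006,-60,-1],[0.63,-0.446,0.006,-60,-1],[0.63,-0.446,0.006,-60,-1],[0.63,-0.446,0.006,-60,-1],[0.63,-0.446,0.006,-60,-1],[0.63,-0.446,0.006,-60,-1],[0.63,-0.446,0.006,-60,-1]]'; python3 - <<'E'
from h import *
go(672,79,120,-11.2)
c,T=wrist();cv2.imwrite("pics/w1.png",c["image"][:,:,::-1]);np.save("T1.npy",T)
E
```

```text
time: 2.07
tool_pos: [663.8, 13.7, 250.1]
orientation: [-2.423, -1.999, -0.002]
ft_force: [0.7, -0.1, -0.1]
width: 85.5
finger_force: 0.0
t 2.07 shift [ 0.0656 -0.0044  0.1301] turn 0.3 pos [663.8  13.7 250.1] yaxis -10.9 q6 0.04 w 85.5 tilt [ 0.001  0.001 -1.   ]
```

View pics/w1.png

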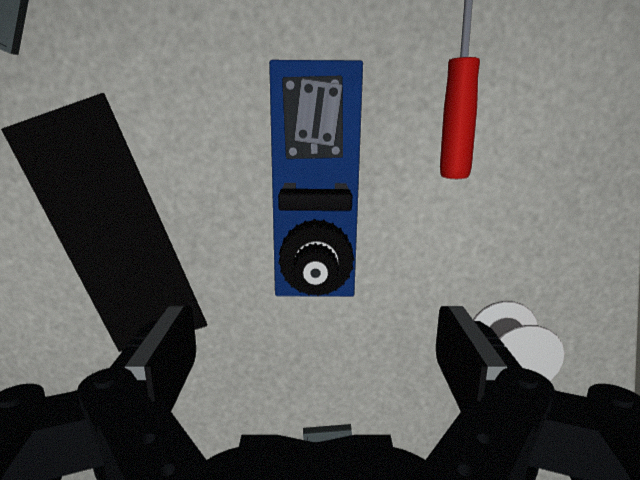

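The wrist view shows the small block at about (319,112), tilted roughly 6° on the large block. The small roller's hub is at (315,273) on the large roller, and the handle is at (315,199). The white spool and the screwdriver aren't part of the job.

```bash
python3 - <<'E'
from h import *
c,T=wrist();T=np.load("T1.npy");im=c["image"];
print("sblk",rect(cast(c,[(302,80),(344,82),(337,146),(295,142)],54,T)))
print("lblk",rect(cast(c,[(286,77),(343,76),(343,158),(286,158)],32,T)))
print("hub",cast(c,[(315.5,273)],54,T),"Lroller",cast(c,[(316.5,257.5)],32,T), "handle",cast(c,[(315.5,199.5)],62,T))
b=rect(cast(c,[(270,60),(362,60),(354,296),(276,296)],8,T));print("carrier",b)
go(672,79,100,-11.2)
E
```

```text
sblk (array([680. ,  80.6]), array([45.2, 31.4]), 73.5)
lblk (array([675.8,  76.7]), array([61.9, 45.9]), 79.0)
hub [[653.36010665 -42.77828334]] Lroller [[655.21873681 -37.80978145]] handle [[665.44391431  19.31907553]]
carrier (array([665. ,  17.6]), array([209.3,  74.5]), 78.8)
t 2.17 shift [ 0.0693 -0.0036  0.1499] turn 0.1 pos [662.2  10.3 249.9] yaxis -11.1 q6 0.04 w 85.4 tilt [-0.001 -0.    -1.   ]
```

```bash
python3 - <<'E'
from h import *
go(677,80.5,61,-16.5)
E
```

```text
t 2.17 shift [0.0718 0.0011 0.1889] turn 5.4 pos [662.2  10.3 249.9] yaxis -11.1 q6 0.04 w 85.4 tilt [-0.001 -0.    -1.   ]
```

```bash
python3 -m jog '[[0.072,0.001,0.05,5.4,-1],[0.072,0.001,0.09,5.4,-1],[0.072,0.001,0.12,5.4,-1],[0.072,0.001,0.15,5.4,-1],[0.072,0.001,0.175,5.4,-1],[0.072,0.001,0.189,5.4,-1],[0.072,0.001,0.189,5.4,-1],[0.072,0.001,0.189,5.4,-1],[0.072,0.001,0.189,5.4,1],[0.072,0.001,0.189,5.4,1],[0.072,0.001,0.189,5.4,1],[0.072,0.001,0.189,5.4,1],[0.072,0.001,0.189,5.4,1],[0.072,0.001,0.189,5.4,1],[0.072,0.001,0.189,5.4,1],[0.072,0.001,0.189,5.4,1]]'; python3 - <<'E'
from h import *
go(622.2,-273.8,120,-5.5)
E
```

```text
time: 3.5
tool_pos: [678.3, 80.1, 63.0]
orientation: [2.518, 1.876, 0.003]
ft_force: [0.2, -0.9, 6.4]
width: 28.5
finger_force: 59.6
t 3.50 shift [-0.3551  0.0476 -0.057 ] turn -11.1 pos [678.3  80.1  63. ] yaxis -16.6 q6 0.24 w 28.5 tilt [ 0.003 -0.    -1.   ]
```

```bash
python3 -m jog '[[0,0,-0.03,0,1],[0,0,-0.07,0,1],[0,0,-0.07,0,1],[0,0,-0.07,0,1]]'; python3 - <<'E'
from h import *
go(622.3,-273.8,100,-5.5)
s=r.get_state();print(s["ft_force"])
c,T=wrist();cv2.imwrite("pics/w2.png",c["image"][:,:,::-1])
E
```

```text
time: 3.83
tool_pos: [679.0, 80.1, 134.7]
orientation: [2.516, 1.875, 0.007]
ft_force: [0.1, -0.1, -0.6]
width: 28.8
finger_force: 59.1
t 3.83 shift [-0.3554  0.0466  0.0345] turn -11.1 pos [679.   80.1 134.7] yaxis -16.6 q6 0.24 w 28.8 tilt [ 0.006 -0.    -1.   ]
[ 0.09765293 -0.14963585 -0.6234853 ]
```

View pics/w2.png

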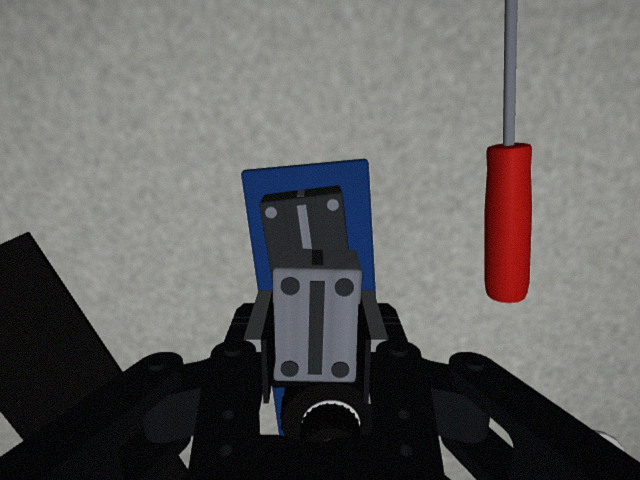

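The small block is held square between the pads, with its top face at about (273..360, 268..382). I'll work out its centre in tool coordinates and its drop target.

```bash
cat >> h.py <<'E'
def held(uv,dz):
    "rect of held face (pixels) in tool x,y; face lies dz mm ahead of TCP"
    c=r.camera("wrist");T=c["T_tool_cam"];return rect(cast(c,uv,dz,T))
def goheld(x,y,z,axis,ox,oy=0):
    "like go, but brings tool point (ox,oy) over x,y"
    a=np.radians(axis);s=r.get_state();M=R.from_rotvec(s["orientation"]).as_matrix()
    cur=np.degrees(np.arctan2(M[1,1],M[0,1]));d=(axis-cur+90)%180-90
    b=np.radians(cur+d);ty=np.array([np.cos(b),np.sin(b)]);tx=np.array([-np.sin(b),np.cos(b)])
    p=np.array([x,y])-ox*tx-oy*ty; print("tcp goal",p.round(1)); go(p[0],p[1],z,axis)
E
python3 - <<'E'
from h import *
print(held([(273,269),(360,268),(356,382),(275,381)],9))
h=held([(273,269),(360,268),(356,382),(275,381)],9)[0]
goheld(622.3,-273.8,100,-5.5,h[0],0)
E
```

```text
(array([0.9, 0.6]), array([44.4, 29.3]), 0.1)
tcp goal [ 622.2 -274.7]
t 3.98 shift [-0.3554  0.0501  0.0296] turn -11.1 pos [675.9  80.2 129.5] yaxis -16.6 q6 0.24 w 28.7 tilt [-0.003  0.    -1.   ]
```

```bash
python3 -m jog '[[-0.04,0.006,0,-2,1],[-0.08,0.012,0,-5,1],[-0.12,0.018,0,-8,1],[-0.16,0.024,0,-11.1,1],[-0.2,0.03,0,-11.1,1],[-0.24,0.035,0,-11.1,1],[-0.28,0.04,0,-11.1,1],[-0.32,0.045,0,-11.1,1],[-0.34,0.049,0.02,-11.1,1],[-0.355,0.05,0.05,-11.1,1],[-0.355,0.05,0.07,-11.1,1],[-0.355,0.05,0.07,-11.1,1],[-0.355,0.05,0.07,-11.1,1],[-0.355,0.05,0.07,-11.1,1],[-0.355,0.05,0.07,-11.1,1]]'; python3 - <<'E'
from h import *
goheld(622.3,-273.8,37,-5.5,.9)
E
```

```text
time: 5.23
tool_pos: [624.7, -274.2, 63.1]
orientation: [2.323, 2.111, 0.001]
ft_force: [-0.1, 0.9, 1.0]
width: 28.6
finger_force: 59.0
tcp goal [ 622.2 -274.7]
t 5.23 shift [-0.0007 -0.0025  0.026 ] turn 0.0 pos [ 624.7 -274.2   63.1] yaxis -5.5 q6 -0.48 w 28.6 tilt [ 0.002 -0.001 -1.   ]
```

```bash
python3 -m jog '[[0,-0.001,0.01,0,1],[0,-0.001,0.02,0,1],[0,-0.001,0.023,0,1],[0,-0.001,0.023,0,1],[0,-0.001,0.023,0,1],[0,-0.001,0.023,0,1]]'; python3 - <<'E'
from h import *
goheld(622.3,-273.8,37,-5.5,.9)
E
```

```text
time: 5.73
tool_pos: [622.7, -274.3, 38.5]
orientation: [2.326, 2.112, 0.0]
ft_force: [-0.6, 0.4, -0.9]
width: 28.7
finger_force: 59.0
tcp goal [ 622.2 -274.7]
t 5.73 shift [-0.0004 -0.0004  0.0015] turn -0.0 pos [ 622.7 -274.3   38.5] yaxis -5.5 q6 -0.48 w 28.7 tilt [ 0. -0. -1.]
```

```bash
python3 -m jog '[[0,0,0.002,0,1],[0,0,0.002,0,1],[0,0,0.002,0,1],[0,0,0.002,0,-1],[0,0,0.002,0,-1],[0,0,0.002,0,-1],[0,0,0.002,0,-1],[0,0,0.002,0,-1],[0,0,-0.04,0,-1],[0,0,-0.08,0,-1],[0,0,-0.09,0,-1],[0,0,-0.09,0,-1]]'; python3 - <<'E'
from h import *
s=r.get_state();print(s["ft_force"],s["finger_force"])
c,T=wrist();cv2.imwrite("pics/w3.png",c["image"][:,:,::-1])
go(651.5,-42.8,65,-11.2)
E
```

```text
time: 6.73
tool_pos: [625.3, -276.0, 134.2]
orientation: [2.319, 2.106, 0.004]
ft_force: [-0.1, -1.1, 1.2]
width: 85.6
finger_force: 0.0
[-0.06224836 -1.08399906  1.16855467] 0.0
t 6.78 shift [0.234  0.005  0.0654] turn 5.7 pos [ 623.8 -275.1  130.9] yaxis -5.5 q6 -0.48 w 85.2 tilt [ 0.004 -0.003 -1.   ]
```

View pics/w3.png

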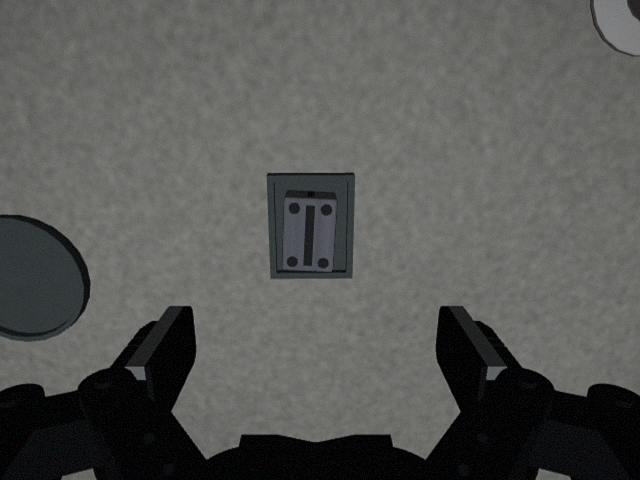

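The small block sits flat inside its nest at (310,232). Next is the small roller.

```bash
python3 -m jog '[[0.04,0.001,-0.01,2,-1],[0.08,0.002,-0.01,5,-1],[0.12,0.003,-0.01,5.7,-1],[0.16,0.004,-0.01,5.7,-1],[0.2,0.005,-0.01,5.7,-1],[0.234,0.005,-0.01,5.7,-1],[0.234,0.005,-0.01,5.7,-1],[0.234,0.005,-0.01,5.7,-1],[0.234,0.005,-0.01,5.7,-1],[0.234,0.005,-0.01,5.7,-1]]'; python3 - <<'E'
from h import *
c,T=wrist();im=c["image"];cv2.imwrite("pics/w4.png",im[:,:,::-1])
go(651.5,-42.8,65,-11.2)
E
```

```text
time: 7.62
tool_pos: [649.5, -42.9, 137.2]
orientation: [-2.428, -1.991, 0.002]
ft_force: [-0.5, 0.7, -0.2]
width: 85.5
finger_force: 0.0
t 7.67 shift [0.0007 0.0019 0.0725] turn -0.1 pos [649.6 -43.2 137.5] yaxis -11.3 q6 -0.04 w 85.4 tilt [-0.001  0.    -1.   ]
```

View pics/w4.png

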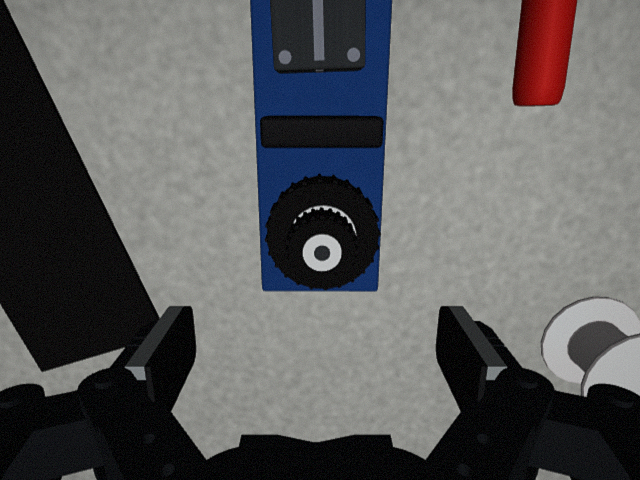

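The small roller's hub is at (322,252), and the large roller is centred at about (323,233).

```bash
python3 - <<'E'
from h import *
c,T=wrist();p=cast(c,[(322,252.5)],54,T)[0];q=cast(c,[(323,232.5)],32,T)[0];print(p,q)
go(p[0],p[1],66,-11.2)
E
```

```text
[653.53192863 -42.67093972] [655.15175831 -38.92509878]
t 7.72 shift [0.0013 0.0037 0.0718] turn -0.1 pos [649.7 -43.2 137.8] yaxis -11.3 q6 -0.04 w 85.1 tilt [-0.001  0.    -1.   ]
```

```bash
python3 -m jog '[[0.001,0.003,0.03,0,-1],[0.001,0.003,0.055,0,-1],[0.001,0.003,0.071,0,-1],[0.001,0.003,0.071,0,-1],[0.001,0.003,0.071,0,-1],[0.001,0.003,0.071,0,1],[0.001,0.003,0.071,0,1],[0.001,0.003,0.071,0,1],[0.001,0.003,0.071,0,1],[0.001,0.003,0.071,0,1],[0.001,0.003,0.071,0,1],[0.001,0.003,0.071,0,1],[0.001,0.003,0.071,0,1]]'; python3 - <<'E'
from h import *
go(638,314.4,130)
E
```

```text
time: 8.8
tool_pos: [654.2, -41.7, 69.0]
orientation: [2.426, 1.992, 0.002]
ft_force: [-1.0, 1.0, 6.7]
width: 33.3
finger_force: 59.9
t 8.80 shift [ 0.3461 -0.085  -0.0613] turn 0.0 pos [654.2 -41.7  69. ] yaxis -11.2 q6 -0.04 w 33.3 tilt [ 0.003 -0.001 -1.   ]
```

```bash
python3 -m jog '[[0,0,-0.03,0,1],[0,0,-0.07,0,1],[0.03,-0.007,-0.07,0,1],[0.07,-0.016,-0.07,0,1],[0.11,-0.026,-0.07,0,1],[0.15,-0.036,-0.07,0,1],[0.19,-0.046,-0.07,0,1],[0.23,-0.056,-0.07,0,1],[0.27,-0.066,-0.07,0,1],[0.31,-0.076,-0.07,0,1],[0.346,-0.085,-0.07,0,1],[0.346,-0.085,-0.07,0,1],[0.346,-0.085,-0.07,0,1],[0.346,-0.085,-0.07,0,1],[0.346,-0.085,-0.07,0,1]]'; python3 - <<'E'
from h import *
c,T=wrist();im=c["image"];cv2.imwrite("pics/w5.png",im[:,:,::-1])
go(638,314.4,41)
E
```

```text
time: 10.05
tool_pos: [637.1, 313.3, 137.0]
orientation: [-2.429, -1.992, 0.001]
ft_force: [0.2, -0.4, -0.3]
width: 33.0
finger_force: 59.8
t 10.10 shift [0.0015 0.0005 0.0961] turn 0.0 pos [637.3 313.  137.1] yaxis -11.3 q6 0.50 w 33.5 tilt [-0.001 -0.    -1.   ]
```

View pics/w5.png

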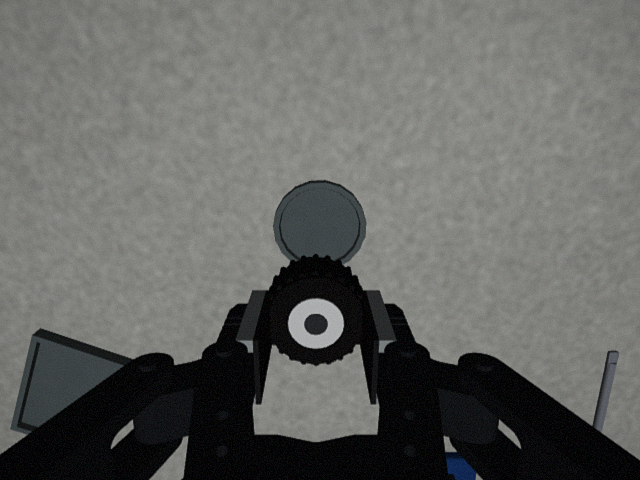

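```bash
python3 - <<'E'
from h import *
c=r.camera("wrist")
for dz in(12,14): print(cast(c,[(316,324)],dz,c["T_tool_cam"]))
h=cast(c,[(316,324)],13,c["T_tool_cam"])[0]
goheld(638,314.4,42,-11.2,h[0],0)
E
```

```text
[[0.4808493  0.66549851]]
[[-0.66073021  0.66647439]]
tcp goal [638.  314.5]
t 10.15 shift [0.0016 0.0004 0.0952] turn -0.1 pos [637.4 313.  137.2] yaxis -11.3 q6 0.50 w 33.5 tilt [-0. -0. -1.]
```

```bash
python3 -m jog '[[0.001,0,0.03,0,1],[0.001,0,0.06,0,1],[0.001,0,0.08,0,1],[0.001,0,0.094,0,1],[0.001,0,0.094,0,1],[0.001,0,0.094,0,1],[0.001,0,0.094,0,1],[0.001,0,0.094,0,1]]';python3 -m jog '[[0,0,0.001,0,1],[0,0,0.002,0,1],[0,0,0.003,0,1],[0,0,0.003,0,1]]'
```

```text
time: 10.82
tool_pos: [638.6, 315.7, 45.5]
orientation: [2.427, 1.993, 0.005]
ft_force: [0.3, -0.1, 0.0]
width: 33.1
finger_force: 70.9
time: 11.15
tool_pos: [637.1, 315.5, 40.2]
orientation: [-2.428, -1.994, 0.0]
ft_force: [0.7, 0.1, -0.2]
width: 33.2
finger_force: 70.9
```

No contact yet, so I'll lower it a little more.

```bash
python3 -m jog '[[0,0,0.001,0,1],[0,0,0.002,0,1],[0,0,0.002,0,1],[0,0,0.002,0,1]]'
```

```text
time: 11.48
tool_pos: [637.2, 315.5, 38.1]
orientation: [-2.428, -1.994, 0.0]
ft_force: [-1.1, -0.5, -0.3]
width: 33.0
finger_force: 70.9
```

```bash
python3 -m jog '[[0,0,0.001,0,1],[0,0,0.001,0,1],[0,0,0.001,0,1],[0,0,0.001,0,-1],[0,0,0.001,0,-1],[0,0,0.001,0,-1],[0,0,0.001,0,-1],[0,0,0.001,0,-1],[0,0,-0.04,0,-1],[0,0,-0.08,0,-1],[0,0,-0.1,0,-1],[0,0,-0.1,0,-1]]'; python3 - <<'E'
from h import *
c,T=wrist();im=c["image"];cv2.imwrite("pics/w6.png",im[:,:,::-1])
go(674,76.7,110,-11)
E
```

```text
time: 12.48
tool_pos: [641.0, 316.7, 146.0]
orientation: [2.424, 1.991, 0.018]
ft_force: [0.3, 0.5, 1.5]
width: 85.6
finger_force: 0.0
t 12.53 shift [-0.2283  0.0803  0.0324] turn -0.2 pos [639.4 316.2 142.6] yaxis -11.2 q6 0.50 w 85.3 tilt [ 0.007  0.002 -1.   ]
```

View pics/w6.png

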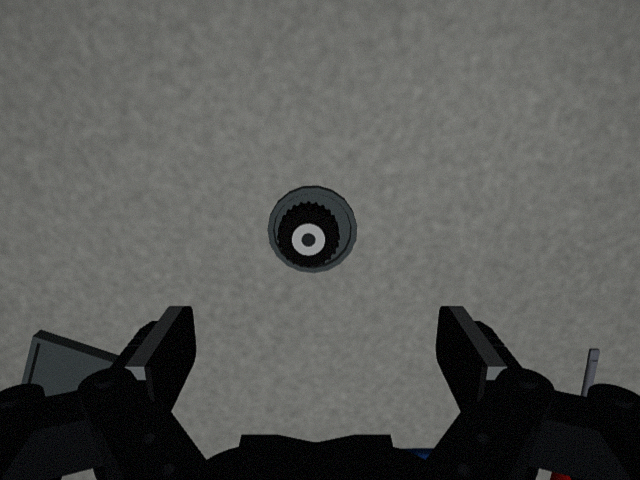

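The small roller sits flat inside its round nest at (310,232). Next is the large block.

```bash
python3 -m jog '[[-0.04,0.014,0,0,-1],[-0.08,0.028,0,0,-1],[-0.12,0.042,0,0,-1],[-0.16,0.056,0,0,-1],[-0.2,0.07,0,0,-1],[-0.228,0.08,0,0,-1],[-0.228,0.08,0,0,-1],[-0.228,0.08,0,0,-1],[-0.228,0.08,0,0,-1],[-0.228,0.08,0,0,-1]]'; python3 - <<'E'
from h import *
c,T=wrist();im=c["image"];hsv=cv2.cvtColor(im,cv2.COLOR_RGB2HSV)
m=((hsv[...,1]>110)&(hsv[...,0]>100)&(hsv[...,0]<130)&(hsv[...,2]>35)).astype(np.uint8)
cs,hi=cv2.findContours(m,cv2.RETR_CCOMP,cv2.CHAIN_APPROX_NONE)
for k,h in zip(cs,hi[0]):
    if cv2.contourArea(k)>800: print("hole" if h[3]>=0 else "outer",k[:,0].mean(0).round(),[rect(cast(c,k[:,0],z,T)) for z in ((8,32) )])
cv2.imwrite("pics/w7.png",im[:,:,::-1])
go(674,76.7,40,-11)
E
```

```text
time: 13.37
tool_pos: [670.6, 77.5, 137.3]
orientation: [-2.425, -1.994, 0.002]
ft_force: [0.1, 0.7, 0.8]
width: 85.5
finger_force: 0.0
outer [316. 290.] [(array([665.1,  20.9]), array([203.9,  75.3]), 78.6), (array([667.1,  33.5]), array([184.1,  68. ]), 78.6)]
hole [322. 236.] [(array([673.7,  71.2]), array([73.7, 51.8]), 80.5), (array([674.9,  78.9]), array([66.6, 46.8]), 80.5)]
t 13.42 shift [-0.0004  0.0035  0.0975] turn -0.1 pos [670.8  77.8 137.5] yaxis -11.1 q6 0.14 w 85.3 tilt [-0.001  0.    -1.   ]
```

```bash
python3 -m jog '[[0,0.0025,0.03,-1.5,-1],[0,0.0025,0.06,-1.5,-1],[0,0.0025,0.085,-1.5,-1],[0,0.0025,0.098,-1.5,-1],[0,0.0025,0.098,-1.5,-1],[0,0.0025,0.098,-1.5,-1],[0,0.0025,0.098,-1.5,-1],[0,0.0025,0.098,-1.5,1],[0,0.0025,0.098,-1.5,1],[0,0.0025,0.098,-1.5,1],[0,0.0025,0.098,-1.5,1],[0,0.0025,0.098,-1.5,1],[0,0.0025,0.098,-1.5,1],[0,0.0025,0.098,-1.5,1]]'; python3 -m jog '[[0,0,-0.03,0,1],[0,0,-0.07,0,1],[0,0,-0.1,0,1],[0,0,-0.1,0,1],[0,0,-0.1,0,1]]'; python3 - <<'E'
from h import *
c,T=wrist();im=c["image"];cv2.imwrite("pics/w8.png",im[:,:,::-1])
go(439.8,225,140,-33.5)
E
```

```text
time: 14.58
tool_pos: [674.9, 75.7, 41.9]
orientation: [2.4, 2.024, 0.003]
ft_force: [-0.4, 1.1, 6.3]
width: 44.6
finger_force: 63.8
time: 15.0
tool_pos: [675.0, 75.7, 142.5]
orientation: [2.4, 2.023, 0.005]
ft_force: [-0.3, -0.1, -2.8]
width: 44.3
finger_force: 63.1
t 15.05 shift [ 1.076e-01 -2.555e-01  1.000e-04] turn 23.8 pos [673.4  75.8 139.9] yaxis -9.7 q6 0.11 w 44.4 tilt [-0.001  0.    -1.   ]
```

View pics/w8.png

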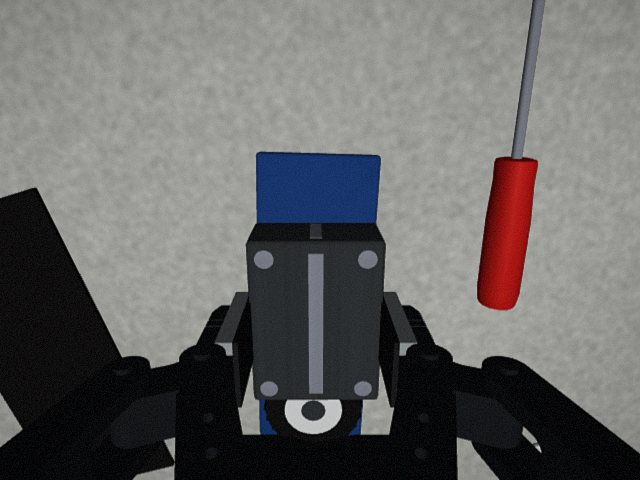

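The large block is held square, with its top face at (247..385, 242..399).

```bash
python3 - <<'E'
from h import *
P=[(247,242),(385,242),(379,399),(252,398)]
for d in(5,8): print(held(P,d))
h=held(P,7)[0]
goheld(439.8,225,140,-33.5,h[0])
E
```

```text
(array([4.1, 0.8]), array([58.9, 45.2]), 0.6)
(array([2.4, 0.8]), array([60.4, 46.3]), 0.6)
tcp goal [438.1 222.5]
t 15.20 shift [ 0.105  -0.2555 -0.0014] turn 23.8 pos [672.2  75.8 137.5] yaxis -9.7 q6 0.11 w 44.6 tilt [-0.005  0.    -1.   ]
```

```bash
python3 -m jog '[[0.014,-0.034,0,3,1],[0.028,-0.068,0,8,1],[0.042,-0.102,0,13,1],[0.056,-0.136,0,18,1],[0.07,-0.17,0,23.8,1],[0.084,-0.204,0,23.8,1],[0.098,-0.238,0,23.8,1],[0.105,-0.255,0.01,23.8,1],[0.105,-0.255,0.04,23.8,1],[0.105,-0.255,0.07,23.8,1],[0.105,-0.255,0.07,23.8,1],[0.105,-0.255,0.07,23.8,1],[0.105,-0.255,0.07,23.8,1],[0.105,-0.255,0.07,23.8,1],[0.105,-0.255,0.07,23.8,1]]'; python3 - <<'E'
from h import *
goheld(439.8,225,40,-33.5,3)
E
```

```text
time: 16.45
tool_pos: [441.7, 222.5, 72.0]
orientation: [2.767, 1.486, 0.005]
ft_force: [-0.2, -0.1, -2.4]
width: 44.2
finger_force: 63.0
tcp goal [438.1 222.5]
t 16.45 shift [-0.0021 -0.003   0.032 ] turn -0.0 pos [441.7 222.5  72. ] yaxis -33.5 q6 0.82 w 44.2 tilt [ 0.003  0.001 -1.   ]
```

```bash
python3 -m jog '[[-0.001,-0.002,0.01,0,1],[-0.001,-0.002,0.02,0,1],[-0.001,-0.002,0.029,0,1],[-0.001,-0.002,0.029,0,1],[-0.001,-0.002,0.029,0,1],[-0.001,-0.002,0.029,0,1],[-0.001,-0.002,0.029,0,1]]'; python3 - <<'E'
from h import *
goheld(439.8,225,37,-33.5,3)
E
```

```text
time: 17.03
tool_pos: [438.4, 222.7, 41.6]
orientation: [2.767, 1.486, 0.001]
ft_force: [-0.7, 0.6, -2.0]
width: 44.4
finger_force: 63.0
tcp goal [438.1 222.5]
t 17.03 shift [-0.0003 -0.0001  0.0046] turn -0.0 pos [438.4 222.7  41.6] yaxis -33.5 q6 0.82 w 44.4 tilt [ 0.001  0.    -1.   ]
```

```bash
python3 -m jog '[[0,0,0.001,0,1],[0,0,0.002,0,1],[0,0,0.003,0,1],[0,0,0.003,0,1],[0,0,0.003,0,1]]'
```

```text
time: 17.45
tool_pos: [438.0, 222.6, 38.3]
orientation: [-2.768, -1.487, 0.0]
ft_force: [-1.0, -0.7, -2.1]
width: 44.5
finger_force: 63.0
```

```bash
python3 -m jog '[[0,0,0.001,0,1],[0,0,0.002,0,1],[0,0,0.002,0,1],[0,0,0.002,0,1]]'
```

```text
time: 17.78
tool_pos: [438.2, 222.7, 37.8]
orientation: [2.767, 1.487, -0.002]
ft_force: [-7.3, -2.1, 13.6]
width: 44.6
finger_force: 64.8
```

```bash
python3 -m jog '[[0,0,-0.001,0,1],[0,0,-0.001,0,1],[0,0,-0.001,0,-1],[0,0,-0.001,0,-1],[0,0,-0.001,0,-1],[0,0,-0.001,0,-1],[0,0,-0.001,0,-1],[0,0,-0.04,0,-1],[0,0,-0.08,0,-1],[0,0,-0.1,0,-1],[0,0,-0.1,0,-1],[0,0,-0.1,0,-1]]'; python3 - <<'E'
from h import *
c,T=wrist();im=c["image"];cv2.imwrite("pics/w9.png",im[:,:,::-1])
go(653.5,-40,135,-11.2)
E
```

```text
time: 18.78
tool_pos: [438.9, 222.8, 137.6]
orientation: [2.767, 1.486, 0.005]
ft_force: [0.1, -0.3, -0.9]
width: 85.7
finger_force: 0.0
t 18.83 shift [-0.0997  0.3249  0.001 ] turn -22.3 pos [437.7 222.5 136. ] yaxis -33.5 q6 0.82 w 85.8 tilt [-0. -0. -1.]
```

View pics/w9.png

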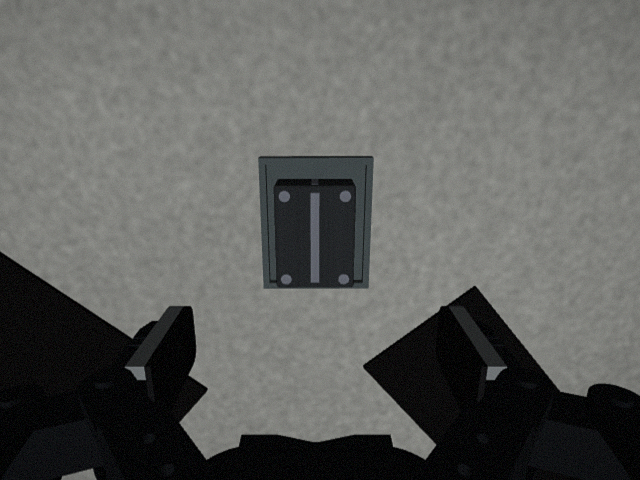

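The large block is in its nest, but its near edge at row 287 looks close to the rim at row 289. I'll check whether it's seated.

```bash
python3 - <<'E'
from h import *
c,T=wrist()
P=[(274,186),(356,186),(356,287),(275,287)]
N=[(259,156),(373,156),(369,289),(264,289)]
for z in(28,33): print("blk",z,rect(cast(c,P,z,T)),cast(c,P,z,T).round(0).tolist())
print("nest",rect(cast(c,N,8,T)))
im=c["image"][140:310,230:410];cv2.imwrite("pics/c9.png",cv2.convertScaleAbs(cv2.resize(im,None,fx=4,fy=3.5,interpolation=cv2.INTER_CUBIC)[:,:,::-1],alpha=2))
E
```

```text
blk 28 (array([439. , 223.1]), array([60.9, 48.3]), 56.4) [[437.0, 261.0], [474.0, 236.0], [442.0, 184.0], [402.0, 211.0]]
blk 33 (array([439.9, 224.5]), array([59.6, 47.2]), 56.4) [[438.0, 262.0], [475.0, 237.0], [443.0, 187.0], [404.0, 213.0]]
nest (array([440.4, 224.2]), array([85.6, 68.2]), 56.4)
```

View pics/c9.png

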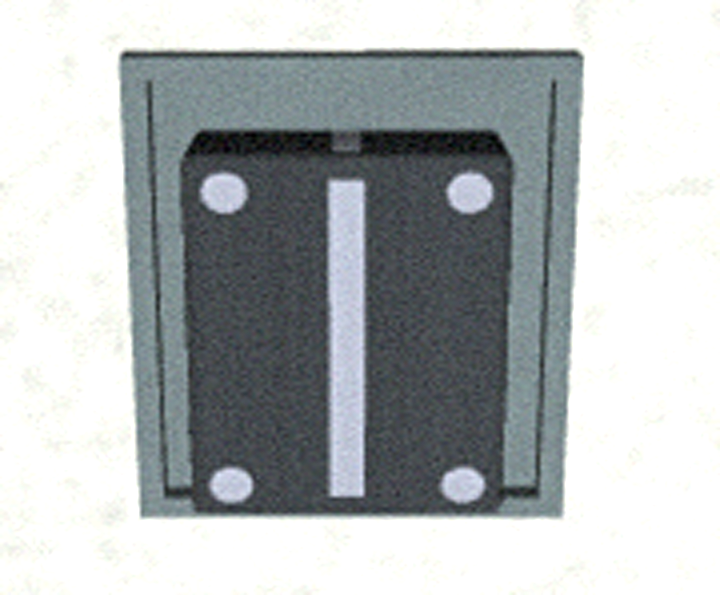

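The enlargement shows the block clear of the inner walls, and its centre is within 1.5 mm of the nest's, so it's seated. The large roller is next.

```bash
python3 -m jog '[[-0.012,0.039,0,-3,-1],[-0.024,0.078,0,-7,-1],[-0.036,0.117,0,-12,-1],[-0.048,0.156,0,-17,-1],[-0.06,0.195,0,-22.3,-1],[-0.072,0.234,0,-22.3,-1],[-0.084,0.273,0,-22.3,-1],[-0.096,0.312,0,-22.3,-1],[-0.1,0.325,0,-22.3,-1],[-0.1,0.325,0,-22.3,-1],[-0.1,0.325,0,-22.3,-1],[-0.1,0.325,0,-22.3,-1],[-0.1,0.325,0,-22.3,-1],[-0.1,0.325,0,-22.3,-1]]'; python3 - <<'E'
from h import *
c,T=wrist();im=c["image"];hsv=cv2.cvtColor(im,cv2.COLOR_RGB2HSV)
h=((hsv[...,1]<60)&(hsv[...,2]>130)).astype(np.uint8);h[:, :200]=0;h[:,440:]=0
for k in cv2.findContours(h,cv2.RETR_EXTERNAL,cv2.CHAIN_APPROX_NONE)[0]:
    (u,v),rad=cv2.minEnclosingCircle(k)
    if 8<rad<60 and abs(u-320)<80: print("hub",u,v,rad,cast(c,[(u,v)],32,T))
m=((hsv[...,1]>110)&(hsv[...,0]>100)&(hsv[...,0]<130)&(hsv[...,2]>35)).astype(np.uint8)
k=max(cv2.findContours(m,cv2.RETR_EXTERNAL,cv2.CHAIN_APPROX_NONE)[0],key=cv2.contourArea)[:,0]
print("carrier",rect(cast(c,k,8,T)),k.min(0),k.max(0))
go(653.5,-40,40,-11.2)
E
```

```text
time: 20.05
tool_pos: [652.9, -38.9, 135.8]
orientation: [-2.426, -1.995, 0.001]
ft_force: [-0.2, -0.5, 0.5]
width: 84.9
finger_force: 0.0
hub 317.8484802246094 246.0 33.39206314086914 [[654.0910746  -41.44255459]]
carrier (array([661.3,   0.9]), array([173.4,  75.3]), 78.6) [246   0] [387 297]
t 20.10 shift [-0.0008  0.0007  0.0961] turn 0.1 pos [653.1 -39.1 136.1] yaxis -11.1 q6 -0.04 w 85.7 tilt [-0.001  0.    -1.   ]
```

```bash
python3 -m jog '[[-0.002,0.001,0.03,0,-1],[-0.002,0.001,0.06,0,-1],[-0.002,0.001,0.085,0,-1],[-0.002,0.001,0.097,0,-1],[-0.002,0.001,0.097,0,-1],[-0.002,0.001,0.097,0,-1],[-0.002,0.001,0.097,0,-1],[-0.002,0.001,0.097,0,1],[-0.002,0.001,0.097,0,1],[-0.002,0.001,0.097,0,1],[-0.002,0.001,0.097,0,1],[-0.002,0.001,0.097,0,1],[-0.002,0.001,0.097,0,1],[-0.002,0.001,0.097,0,1]]'; python3 -m jog '[[0,0,-0.03,0,1],[0,0,-0.07,0,1],[0,0,-0.1,0,1],[0,0,-0.1,0,1],[0,0,-0.1,0,1],[0,0,-0.1,0,1]]'; python3 - <<'E'
from h import *
c=r.camera("wrist");im=c["image"];hsv=cv2.cvtColor(im,cv2.COLOR_RGB2HSV)
h=((hsv[...,1]<60)&(hsv[...,2]>130)).astype(np.uint8);h[:, :220]=0;h[:,420:]=0
for k in cv2.findContours(h,cv2.RETR_EXTERNAL,cv2.CHAIN_APPROX_NONE)[0]:
    (u,v),rad=cv2.minEnclosingCircle(k)
    if 15<rad<80: print("hub",u,v,rad,cast(c,[(u,v)],9,c["T_tool_cam"]))
go(432.6,-290.7,135)
E
```

```text
time: 21.27
tool_pos: [656.0, -42.7, 42.0]
orientation: [2.426, 1.992, 0.004]
ft_force: [-0.4, -0.5, 7.1]
width: 61.0
finger_force: 65.7
time: 21.77
tool_pos: [653.6, -42.2, 138.4]
orientation: [-2.427, -1.993, 0.001]
ft_force: [-0.6, 0.9, -2.8]
width: 61.5
finger_force: 66.3
hub 315.5 325.5 54.776920318603516 [[1.6094185  0.48836145]]
t 21.82 shift [-0.2867 -0.1678  0.0029] turn 0.0 pos [653.  -42.1 137.3] yaxis -11.2 q6 -0.04 w 61.3 tilt [-0.003  0.001 -1.   ]
```

```bash
python3 -m jog '[[-0.034,-0.02,0,0,1],[-0.068,-0.04,0,0,1],[-0.102,-0.06,0,0,1],[-0.136,-0.08,0,0,1],[-0.17,-0.1,0,0,1],[-0.204,-0.12,0,0,1],[-0.238,-0.14,0,0,1],[-0.272,-0.16,0,0,1],[-0.288,-0.168,0.01,0,1],[-0.288,-0.168,0.04,0,1],[-0.288,-0.168,0.07,0,1],[-0.288,-0.168,0.07,0,1],[-0.288,-0.168,0.07,0,1],[-0.288,-0.168,0.07,0,1],[-0.288,-0.168,0.07,0,1],[-0.288,-0.168,0.07,0,1]]'; python3 - <<'E'
from h import *
goheld(432.6,-290.7,41,-11.2,1.6)
E
```

```text
time: 23.15
tool_pos: [434.6, -292.9, 71.1]
orientation: [2.425, 1.992, 0.0]
ft_force: [-0.2, -0.3, -1.8]
width: 61.4
finger_force: 66.4
tcp goal [ 432.3 -292.3]
t 23.15 shift [ 0.0002 -0.0025  0.03  ] turn 0.0 pos [ 434.6 -292.9   71.1] yaxis -11.2 q6 -0.61 w 61.4 tilt [ 0.002 -0.002 -1.   ]
```

```bash
python3 -m jog '[[0,-0.001,0.01,0,1],[0,-0.001,0.02,0,1],[0,-0.001,0.028,0,1],[0,-0.001,0.028,0,1],[0,-0.001,0.028,0,1],[0,-0.001,0.028,0,1],[0,-0.001,0.028,0,1]]'; python3 -m jog '[[0,0,0.001,0,1],[0,0,0.002,0,1],[0,0,0.003,0,1],[0,0,0.003,0,1],[0,0,0.003,0,1]]'
```

```text
time: 23.73
tool_pos: [432.8, -292.3, 41.6]
orientation: [2.427, 1.993, 0.0]
ft_force: [0.2, -0.4, -2.3]
width: 61.0
finger_force: 66.4
time: 24.15
tool_pos: [432.5, -292.0, 38.2]
orientation: [-2.428, -1.994, -0.0]
ft_force: [-0.0, 0.3, -2.6]
width: 61.4
finger_force: 66.4
```

```bash
python3 -m jog '[[0,0,0.001,0,1],[0,0,0.0015,0,1],[0,0,0.0015,0,1],[0,0,0.0015,0,1]]'; python3 -m jog '[[0,0,0,0,-1],[0,0,0,0,-1],[0,0,0,0,-1],[0,0,0,0,-1],[0,0,-0.04,0,-1],[0,0,-0.08,0,-1],[0,0,-0.1,0,-1],[0,0,-0.1,0,-1],[0,0,-0.1,0,-1]]'; python3 - <<'E'
from h import *
c,T=wrist();im=c["image"];hsv=cv2.cvtColor(im,cv2.COLOR_RGB2HSV)
h=((hsv[...,1]<60)&(hsv[...,2]>120)).astype(np.uint8)
for k in cv2.findContours(h,cv2.RETR_EXTERNAL,cv2.CHAIN_APPROX_NONE)[0]:
    (u,v),rad=cv2.minEnclosingCircle(k)
    if 8<rad<60 and abs(u-320)<80: print("hub",u,v,rad,cast(c,[(u,v)],28,T))
cv2.imwrite("pics/w10.png",im[:,:,::-1])
t=r.camera("top");h2=cv2.cvtColor(t["image"],cv2.COLOR_RGB2HSV);g=t["image"].max(2)
m=((h2[...,1]>90)&(h2[...,0]>100)&(h2[...,0]<130)&(g>50)).astype(np.uint8)
k=max(cv2.findContours(m,cv2.RETR_EXTERNAL,cv2.CHAIN_APPROX_NONE)[0],key=cv2.contourArea)[:,0];b=rect(cast(t,k,8));print("carrier",b)
go(b[0][0],b[0][1],135,78.8)
E
```

```text
time: 24.48
tool_pos: [432.6, -292.1, 38.0]
orientation: [-2.427, -1.994, 0.0]
ft_force: [-4.0, 3.6, 10.6]
width: 61.6
finger_force: 67.9
time: 25.23
tool_pos: [433.2, -292.7, 138.1]
orientation: [2.425, 1.992, 0.0]
ft_force: [0.1, -0.0, -1.5]
width: 85.4
finger_force: 0.0
hub 312.0 438.0 10.049975395202637 [[ 403.53315754 -432.99629226]]
hub 360.5 424.0 14.009025573730469 [[ 437.9138617  -428.00077486]]
hub 387.0 401.0 10.440406799316406 [[ 458.14783831 -413.08944476]]
hub 325.5 112.0 9.013978004455566 [[ 452.91302317 -224.85687099]]
hub 292.5 83.5 20.554903030395508 [[ 438.80847925 -207.55976479]]
hub 275.5 68.0 9.65670394897461 [[ 431.84261817 -198.52767983]]
hub 245.8478240966797 70.6956558227539 15.863189697265625 [[ 416.60870711 -196.80657134]]
hub 297.1175537109375 55.34419250488281 14.583324432373047 [[ 443.97461913 -194.82381818]]
hub 357.8870849609375 38.24193572998047 8.736775398254395 [[ 475.6325609  -193.02022261]]
hub 332.5 50.0 19.05921745300293 [[ 462.09658844 -195.88166921]]
carrier (array([662.9,  18.4]), array([205.6,  73.4]), 78.6)
t 25.33 shift [0.3488 0.1664 0.0006] turn 90.0 pos [ 431.9 -291.3  135.5] yaxis -11.2 q6 -0.62 w 85.7 tilt [-0.002  0.002 -1.   ]
```

```bash
python3 -m jog '[[0.036,0.017,0,7,-1],[0.072,0.034,0,14,-1],[0.108,0.051,0,21,-1],[0.144,0.068,0,28,-1],[0.18,0.085,0,35,-1],[0.216,0.102,0,42,-1],[0.252,0.119,0,49,-1],[0.288,0.136,0,56,-1],[0.324,0.153,0,63,-1],[0.349,0.166,0,70,-1],[0.349,0.166,0,77,-1],[0.349,0.166,0,84,-1],[0.349,0.166,0,90,-1],[0.349,0.166,0,90,-1],[0.349,0.166,0,90,-1],[0.349,0.166,0,90,-1],[0.349,0.166,0,90,-1]]'; python3 - <<'E'
from h import *
go(663.3,18.4,58,78.7)
t=r.camera("top");im=t["image"];cv2.imwrite("pics/t1.png",im[:,:,::-1])
h=(im.min(2)>150).astype(np.uint8)
for k in cv2.findContours(h[230:290,430:485].copy(),cv2.RETR_EXTERNAL,cv2.CHAIN_APPROX_NONE)[0]:
    (u,v),rad=cv2.minEnclosingCircle(k)
    if rad>3: print(u+430,v+230,rad,cast(t,[(u+430,v+230)],28))
E
```

```text
time: 26.75
tool_pos: [662.6, 18.0, 135.4]
orientation: [-3.127, 0.306, 0.003]
ft_force: [-0.3, -1.1, 0.5]
width: 85.4
finger_force: 0.0
t 26.75 shift [ 0.0008 -0.0005  0.0774] turn 0.1 pos [662.6  18.  135.4] yaxis -101.2 q6 1.62 w 85.4 tilt [-0.002  0.    -1.   ]
457.0 259.5 39.99072265625 [[ 432.47647914 -285.24397851]]
```

```bash
python3 -m jog '[[0.001,0,0.03,0,-1],[0.001,0,0.06,0,-1],[0.001,0,0.077,0,-1],[0.001,0,0.077,0,-1],[0.001,0,0.077,0,-1],[0.001,0,0.077,0,1],[0.001,0,0.077,0,1],[0.001,0,0.077,0,1],[0.001,0,0.077,0,1],[0.001,0,0.077,0,1],[0.001,0,0.077,0,1],[0.001,0,0.077,0,1],[0.001,0,0.077,0,1]]'; python3 -m jog '[[0,0,-0.01,0,1],[0,0,-0.03,0,1],[0,0,-0.05,0,1],[0,0,-0.05,0,1],[0,0,-0.05,0,1],[0,0,-0.05,0,1]]'; python3 - <<'E'
from h import *
go(470.7,10.2,110,-83.1)
E
```

```text
time: 27.88
tool_pos: [664.7, 17.8, 60.6]
orientation: [3.127, -0.307, 0.002]
ft_force: [-1.1, 0.6, 4.2]
width: 13.2
finger_force: 60.1
time: 28.38
tool_pos: [663.1, 18.0, 108.2]
orientation: [-3.126, 0.307, 0.004]
ft_force: [-0.6, 0.0, -4.0]
width: 12.7
finger_force: 59.2
t 28.38 shift [-0.1872  0.0451 -0.0013] turn -18.1 pos [663.1  18.  108.2] yaxis -101.2 q6 1.62 w 12.7 tilt [-0.003  0.    -1.   ]
```

```bash
python3 -m jog '[[-0.03,0.007,0,-3,1],[-0.06,0.014,0,-6,1],[-0.09,0.021,0,-9,1],[-0.12,0.028,0,-12,1],[-0.15,0.036,0,-15,1],[-0.175,0.042,0,-18.1,1],[-0.187,0.045,0,-18.1,1],[-0.187,0.045,0,-18.1,1],[-0.187,0.045,0.01,-18.1,1],[-0.187,0.045,0.025,-18.1,1],[-0.187,0.045,0.03,-18.1,1],[-0.187,0.045,0.03,-18.1,1],[-0.187,0.045,0.03,-18.1,1],[-0.187,0.045,0.03,-18.1,1],[-0.187,0.045,0.03,-18.1,1],[-0.187,0.045,0.03,-18.1,1]]'; python3 - <<'E'
from h import *
go(470.7,10.2,64,-83.1)
c,T=wrist();im=c["image"];cv2.imwrite("pics/w11.png",im[:,:,::-1])
hsv=cv2.cvtColor(im,cv2.COLOR_RGB2HSV)
m=((hsv[...,1]>110)&(hsv[...,0]>100)&(hsv[...,0]<130)&(hsv[...,2]>35)).astype(np.uint8)
for k in cv2.findContours(m,cv2.RETR_EXTERNAL,cv2.CHAIN_APPROX_NONE)[0]:
    if cv2.contourArea(k)>500:
        k=k[:,0];p=cast(c,k,52,c["T_tool_cam"]);print(k.min(0),k.max(0),p.min(0).round(1),p.max(0).round(1),rect(p))
E
```

```text
time: 29.72
tool_pos: [472.7, 10.0, 80.4]
orientation: [3.136, 0.189, 0.002]
ft_force: [0.7, -0.1, -3.8]
width: 13.2
finger_force: 59.0
t 29.72 shift [-0.0019 -0.0005  0.0164] turn -0.0 pos [472.7  10.   80.4] yaxis -83.1 q6 1.23 w 13.2 tilt [ 0.001 -0.    -1.   ]
[ 68 195] [562 354] [ -37.2 -103.4] [ 39.5 104.8] (array([1.1, 0.7]), array([208.3,  76.7]), -89.9)
```

```bash
python3 -m jog '[[-0.001,0,0.005,0,1],[-0.001,0,0.01,0,1],[-0.001,0,0.012,0,1],[-0.001,0,0.012,0,1],[-0.001,0,0.012,0,1],[-0.001,0,0.012,0,1]]'; python3 - <<'E'
from h import *
goheld(470.7,10.2,62,-83.1,.8,.4)
E
```

```text
time: 30.27
tool_pos: [471.1, 9.9, 67.8]
orientation: [3.136, 0.189, 0.0]
ft_force: [0.1, 0.2, -4.2]
width: 12.9
finger_force: 59.1
tcp goal [469.9  10.5]
t 30.27 shift [-0.0012 -0.0007  0.0058] turn -0.0 pos [471.1   9.9  67.8] yaxis -83.1 q6 1.23 w 12.9 tilt [ 0. -0. -1.]
```

```bash
python3 -m jog '[[-0.001,-0.0005,0.002,0,1],[-0.001,-0.0005,0.003,0,1],[-0.001,-0.0005,0.003,0,1],[-0.001,-0.0005,0.003,0,1],[-0.001,-0.0005,0.003,0,1]]'; python3 -m jog '[[0,0,0.001,0,1],[0,0,0.001,0,1],[0,0,0.001,0,1]]'
```

```text
time: 30.68
tool_pos: [470.0, 10.3, 64.8]
orientation: [-3.136, -0.188, -0.0]
ft_force: [-0.2, -0.3, -2.8]
width: 13.0
finger_force: 59.1
time: 30.93
tool_pos: [470.2, 10.3, 64.5]
orientation: [-3.136, -0.189, 0.0]
ft_force: [-4.0, 2.4, 5.4]
width: 13.0
finger_force: 60.4
```

```bash
python3 -m jog '[[0,0,0,0,-1],[0,0,0,0,-1],[0,0,0,0,-1],[0,0,0,0,-1],[0,0,0,0,-1],[0,0,-0.03,0,-1],[0,0,-0.07,0,-1],[0,0,-0.11,0,-1],[0,0.04,-0.15,0,-1],[0,0.08,-0.17,0,-1],[0,0.12,-0.17,0,-1],[0,0.16,-0.17,0,-1],[0,0.2,-0.17,0,-1],[0,0.24,-0.17,0,-1],[0,0.28,-0.17,0,-1],[0,0.32,-0.17,0,-1],[0,0.36,-0.17,0,-1],[0,0.36,-0.17,0,-1],[0,0.36,-0.17,0,-1]]'; python3 - <<'E'
from h import *
for n in("top","scene"):
    c=r.camera(n);im=c["image"];h=cv2.cvtColor(im,cv2.COLOR_RGB2HSV);g=im.max(2)
    m=((h[...,1]>90)&(h[...,0]>100)&(h[...,0]<130)&(g>50)).astype(np.uint8)
    k=max(cv2.findContours(m,cv2.RETR_EXTERNAL,cv2.CHAIN_APPROX_NONE)[0],key=cv2.contourArea)[:,0];print(n,"carrier",rect(cast(c,k,12)))
    if n=="top":
        tp=im
cv2.imwrite("pics/end.png",cv2.resize(tp[90:330,120:520],None,fx=2,fy=2,interpolation=cv2.INTER_CUBIC)[:,:,::-1])
E
```

```text
time: 32.52
tool_pos: [512.7, -349.4, 233.2]
orientation: [-3.136, -0.183, 0.001]
ft_force: [0.3, 0.0, -0.1]
width: 85.5
finger_force: 0.0
top carrier (array([468.9,  10.1]), array([209.1,  75.1]), -83.0)
scene carrier (array([468.9,   9.7]), array([211.1,  78. ]), -82.8)
```

View pics/end.png

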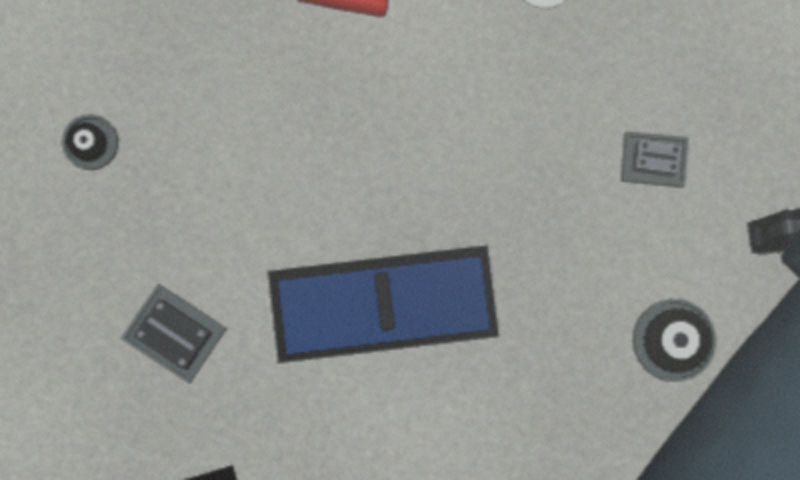

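The final view shows all four parts inside their nests. The small roller is at (84,140), the large block at (173,332), the small block at (658,156) and the large roller at (681,340). The carrier is centred on the mat at (384,303), to within 2 mm and 0.3°.

```bash
python3 -c "
from bench import r
print(r.close_job())"
```

```text
the job is handed in; nothing more can be done
None
```

The job is handed in: all four parts sit in their matching nests and the empty carrier is parked on the rightmost mat, about 2 mm off centre and within 0.3° of its long side, after about 33 s of the 144 s allowed.

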